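# Make up two toy-town sets

### The job

Make up the two toy-town sets for collection: in the blue tray the dark oiled house and the pale tower, in the red tray the pale house and the dark oiled tower. In each tray stand the house upright in the square pocket and the tower upright in the round pocket, resting on the pocket's floor. The two lidded jars belong to neither set: leave them standing where they are.

Things in the scene. Friction and masses are not known exactly. Their poses are not given: they have to be found in the camera images.
- blue_tray: Blue tray, 200 (x) x 106 (y) x 26 mm high, fixed. Two pockets 20 mm deep, grey felt floors 6 mm above the table: square 76 x 76 mm (sides along the tray's axes) at x = -46 mm, y = 0, for the house; round, 64 mm across, at x = +52 mm, y = 0, for the tower. Origin centre of underside, z up; long axis x points away from the robot within 8 degrees. Beside the red tray, behind the stock.
- red_tray: Red tray, 200 (x) x 106 (y) x 26 mm high, fixed. Two pockets 20 mm deep, grey felt floors 6 mm above the table: square 62 x 62 mm (sides along the tray's axes) at x = +46 mm, y = 0, for the house; round, 64 mm across, at x = -52 mm, y = 0, for the tower. Origin centre of underside, z up; long axis x points away from the robot within 8 degrees. Beside the blue tray, on either side.
- dark_house: Toy house of dark, amber-brown oiled wood with a gable roof and chimney, 90 g. 125 mm high; walls 52 (x) x 50 (y) mm at the foot, widening to 58 x 56 mm at the eaves, 88 mm up; the ridge runs along x. Grasp across the walls below the eaves. Origin at the centre of its underside, z up. Loose; starts upright on the table, anywhere in the row of stock in front of the trays.
- pale_house: Toy house of pale unfinished wood with a gable roof and chimney, 60 g. 109 mm high; walls 41 (x) x 36 (y) mm at the foot, widening to 47 x 43 mm at the eaves, 70 mm up; the ridge runs along x. Grasp across the walls below the eaves. Origin at the centre of its underside, z up. Loose; starts upright on the table, anywhere in the row of stock in front of the trays.
- dark_tower: Round toy tower of dark, amber-brown oiled wood with a pointed roof, 60 g. 128 mm high; shaft 38 mm across at the foot, widening to 47 mm at the eaves, 101 mm up. Grasp round the shaft. Origin at the centre of its underside, z up. Loose; starts upright on the table, anywhere in the row of stock in front of the trays.
- pale_tower: Round toy tower of pale unfinished wood with a pointed roof bearing a small white sticker, 60 g. 111 mm high; shaft 38 mm across at the foot, widening to 48 mm at the eaves, 87 mm up. Grasp round the shaft. Origin at the centre of its underside, z up. Loose; starts upright on the table, anywhere in the row of stock in front of the trays.
- dark_jar: Bulging turned jar of amber-brown wood with a knobbed lid (fixed), 47 mm across, 73 mm high. To be left alone. Origin at the centre of its underside, z up. Loose; starts upright on the table, anywhere in the row of stock in front of the trays.
- pale_jar: Bulging turned jar of pale wood with a knobbed lid (fixed), 47 mm across, 73 mm high. To be left alone. Origin at the centre of its underside, z up. Loose; starts upright on the table, anywhere in the row of stock in front of the trays.
There are look-alikes about, which are no part of the job. Leave any green look-alike of the dark_tower alone.

How it is judged:
By the outcome, as a careful person would: the job done as asked, in the order asked, and still so for the second after the job is handed in, with the robot touching nothing.
It also fails if it takes over 115 s, if anything falls off the work surface, if the arm or the gripper's body presses on something with over 40 N, if the wrist force passes 120 N, or if a joint passes its speed limit or range.

### The arm

A 6-joint arm with a two-finger parallel gripper is mounted at the origin on a cart in front of the work surface, level with it; the furniture and walls round the work are solid. World frame = base frame: x ahead of the robot, y to its left, z up, the work surface at z = 0. Lengths are in m, angles in degrees, forces in N, time in s.
With the tool pointing down it reaches from about 0.375 to 0.9 m from the base axis. Payload 3.1 kg.
Tool frame: the origin (TCP) lies at the very end of the fingers, on their centre line; the grasp point (between the pads) lies 19 mm behind it; z points along the fingers, y is the line along which they close (so a half turn about z gives the same grasp; the last joint's range is limited). The gripper opens to 87 mm and grips with 3 to 60 N. Pads are 19 mm wide; open, the fingers measure 117 mm over their backs; the gripper's body (75 mm by 190 mm) begins 51 mm behind the grasp point.
Start: joints at [-84.311, 30.224, 82.088, -0, 67.689, -10.227], TCP at [0.171, -0.601, 0.223] pointing down, gripper open.
Joint ranges: [-176.69, 176.69], [-43.24, 126.21], [12.49, 139.97], [-82, 262], [0, 151.66], [-163.58, 163.58]. Speed limits (degrees/s): [159.86, 159.86, 180, 180, 180, 180].

### API

Orientations are given as a 3x3 rotation matrix whose columns are the frame's x, y, z axes.
In Python, from rig import * gives the robot as it stands.
- The arm moves only by the tool jog_arm, never from a script. Its arguments are lists of equal length, an entry for each row: "delta_pos": the shift along the world's x, y, z in cm, a list of three; "turn": the turn about the world's z in degrees; "grip": the closure, from 0 (fully open) to 1 (shut). In form: {"delta_pos": [[x, y, z], ...], "turn": [turn, ...], "grip": [grip, ...]}. A call has 1 to 12 rows; each row is the pose to reach, as a shift and turn from the pose commanded when the call began; what a row does not reach only later rows make up. A row lasts 1/8 s, in which the tool goes at most 62.5 mm and 10.7 degrees, less where a joint would pass 70% of its speed; a pose out of reach is approached as far as the arm can. A call with a gripper value outside its range is refused whole. The fingers move at their own pace and stop on an object; the grip force is fixed at half the most. Time passes only in rows, so rows that repeat a pose let the fingers close. It gives the time, the measured TCP pose, the force, the opening and the grip force at its end, in the units of the state.
- read_state(): the state, without advancing time (a new reading comes with each control period).
- capture(name): name is "side" or "top" or "wrist"; returns a dict with "color" (420x560x3 uint8, blue, green, red), "fovy" (degrees; the focal length in pixels is half the picture's height over the tangent of half this angle, whatever the lens; pixels are square), "cx", "cy" (the principal point, pixels), "camera_from_world" (4x4, takes a point from world to camera coordinates). Camera axes: x right, y up, looking along -z (the intrinsics and any distortion apply to the point x, -y, -z); pixel columns grow to the right and rows downward; lengths in m; the calibration is good to about 2 mm. A picture is of the moment at which its call begins. There is no depth.
- hand_in(): hands the job in; it is judged then, once.
The state is a dict: "time_s": time; "joint_positions": joint angles; "qvel": joint speeds; "tau": joint torques, N m; "position": TCP position; "tcp_rot": TCP orientation; "force": force on the tool from outside, world axes, zero at the start; "moment": the same for the moment, N m; "opening": opening from 0.0 (shut) to 1.0 (fully open); "grasp_force": force on a finger pad.
Only numpy, scipy, OpenCV 4.12 (cv2) and the standard library are available. Lean on these libraries where they do the work, as an engineer would, in place of code of your own. Each camera call takes 0.05 s, during which the arm holds its last target. There are 200 camera calls.

## Working session

There is one attempt and no reset: what is moved stays moved. The work goes in short steps, Python scripts to look and compute and a tool call to move; the robot and the scene stay as the last step left them, time stands still between calls to the robot, and variables do not carry over. Pictures are saved under pics/ and viewed, at most 14 in all, crops included, and the job is handed in when it is done.

Besides the shell and the picture viewer there is one more tool, called after "Call:" as a command line: name --pt "numbers of a row" for each row, then --argument value for the rest. jog_arm: Moves the arm, as the interface text tells. Its arguments: {"type":"object","properties":{"delta_pos":{"type":"array"},"turn":{"type":"array"},"grip":{"type":"array"}},"required":["delta_pos","turn","grip"]}

```bash
ls; mkdir -p pics
python3 - <<'E'
from rig import *
import cv2
for n in("top","side"):
    c=capture(n); cv2.imwrite(f"pics/{n}0.png",c["color"]); print(n,{k:v for k,v in c.items() if k!="color"})
s=read_state(); print(s["time_s"],s["position"],s["tcp_rot"],s["opening"])
E
```

```text
pics
top {'fovy': 57.39239446874229, 'cx': 280.68466570937113, 'cy': 204.77029873699468, 'camera_from_world': array([[-0.01653577, -0.99972881, -0.01639749, -0.06914683],
       [ 0.99687687, -0.01775074,  0.07695069, -0.52037614],
       [-0.07722089, -0.01507384,  0.99690005, -0.96126524],
       [ 0.        ,  0.        ,  0.        ,  1.        ]])}
side {'fovy': 50.03663740235528, 'cx': 279.11110947446736, 'cy': 200.7515073964056, 'camera_from_world': array([[-0.03858929,  0.99925331,  0.00192151,  0.10483136],
       [-0.84306907, -0.0335899 ,  0.53675531,  0.42382155],
       [ 0.53641907,  0.01909304,  0.84373577, -1.49305132],
       [ 0.        ,  0.        ,  0.        ,  1.        ]])}
0.1 [ 0.17139298 -0.60035296  0.22169877] [[ 9.61632951e-01  2.74339256e-01 -2.02073641e-04]
 [ 2.74339129e-01 -9.61631086e-01  1.92300098e-03]
 [ 3.33234363e-04 -1.90465781e-03 -9.99998131e-01]] 1.0004501923970113
```

View pics/top0.png

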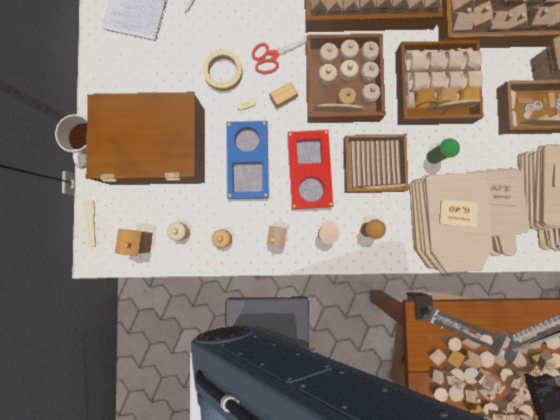

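View pics/side0.png

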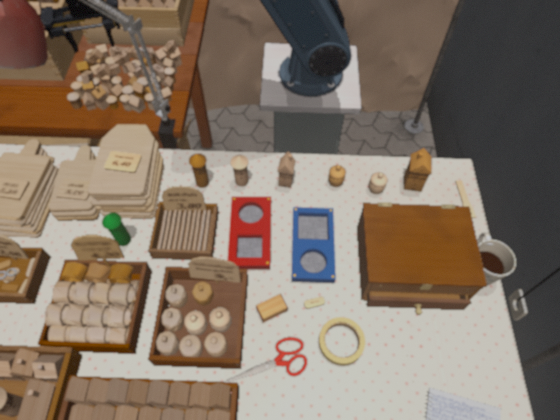

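Candidates in the top view: dark house (128,242), pale jar (177,231), dark jar (221,239), pale house (276,236), pale tower (329,233), dark tower (374,229). Look-alikes are the green tower (440,152) and the boxed stock. The blue tray is at (248,160) and the red tray at (310,170).

```bash
cat > h.py <<'E'
from rig import *
import cv2, numpy as np
def K(c):
    f=c["color"].shape[0]/2/np.tan(np.radians(c["fovy"]/2)); return f,c["cx"],c["cy"]
def ray(c,u,v,z):
    f,cx,cy=K(c); T=c["camera_from_world"]; d=T[:3,:3].T@np.array([(u-cx)/f,-(v-cy)/f,-1]); o=-T[:3,:3].T@T[:3,3]
    return o+d*(z-o[2])/d[2]
def proj(c,P):
    f,cx,cy=K(c); T=c["camera_from_world"]; p=T[:3,:3]@np.array(P,float)+T[:3,3]
    return cx+f*p[0]/-p[2], cy-f*p[1]/-p[2]
def tray(c,col):
    b,g,r=[c["color"][...,i].astype(int) for i in range(3)]
    m=((r>120)&(g<60)&(b<60)) if col=="red" else ((b>90)&(r<70)&(b-r>60))
    m=cv2.morphologyEx(m.astype(np.uint8),cv2.MORPH_OPEN,np.ones((3,3)))
    k=max(cv2.findContours(m,0,2)[0],key=cv2.contourArea)
    P=np.array([ray(c,u,v,.026)[:2] for u,v in cv2.convexHull(k)[:,0]],np.float32)
    return cv2.minAreaRect(P)
E
python3 - <<'E'
from h import *
C={n:capture(n) for n in("top","side")}
for n,c in C.items():
    for t in("red","blue"): print(n,t,tray(c,t))
a=cv2.resize(C["top"]["color"][208:264,105:400],None,fx=2.7,fy=2.7,interpolation=2)
b=cv2.resize(C["side"]["color"][142:210,182:442],None,fx=3,fy=3,interpolation=2)
o=np.zeros((a.shape[0]+b.shape[0],max(a.shape[1],b.shape[1]),3),np.uint8); o[:a.shape[0],:a.shape[1]]=a; o[a.shape[0]:,:b.shape[1]]=b
print(a.shape,b.shape); cv2.imwrite("pics/crop1.png",o)
E
```

```text
top red ((0.6340460181236267, -0.19348204135894775), (0.015336964279413223, 0.025919748470187187), 88.57825469970703)Traceback (most recent call last):
  File "<stdin>", line 4, in <module>
  File "h.py", line 15, in tray
    k=max(cv2.findContours(m,0,2)[0],key=cv2.contourArea)
ValueError: max() iterable argument is empty
```

```bash
python3 - <<'E'
s=open('h.py').read()
i=s.index("    b,g,r=");j=s.index("    m=cv2.morph")
s=s[:i]+'''    h,S,v=cv2.split(cv2.cvtColor(c["color"],cv2.COLOR_BGR2HSV))
    m=(((h<5)|(h>174))&(S>190)&(v>90)) if col=="red" else ((h>98)&(h<125)&(S>130)&(v>60))
    if "roi" in c:
        q=np.zeros_like(m); x0,x1,y0,y1=c["roi"]; q[y0:y1,x0:x1]=1; m=m&q
'''+s[j:]
open('h.py','w').write(s)
E
python3 - <<'E'
from h import *
C={n:capture(n) for n in("top","side")}
C["top"]["roi"]=(215,340,110,220); C["side"]["roi"]=(222,345,185,290)
for n,c in C.items():
    for t in("red","blue"): print(n,t,tray(c,t))
a=cv2.resize(C["top"]["color"][208:264,105:400],None,fx=2.7,fy=2.7,interpolation=2)
b=cv2.resize(C["side"]["color"][142:210,182:442],None,fx=3,fy=3,interpolation=2)
o=np.zeros((a.shape[0]+b.shape[0],max(a.shape[1],b.shape[1]),3),np.uint8); o[:a.shape[0],:a.shape[1]]=a; o[a.shape[0]:,:b.shape[1]]=b
print(a.shape,b.shape); cv2.imwrite("pics/crop1.png",o)
E
```

```text
top red ((0.6821656227111816, -0.19213876128196716), (0.01539138238877058, 0.033939629793167114), 88.58966827392578)
top blue ((0.6372837424278259, 0.006061747670173645), (0.19393390417099, 0.09959995746612549), 0.1919282227754593)
side red ((0.6153016686439514, -0.1565696895122528), (0.1904553323984146, 0.09609053283929825), 2.26120662689209)
side blue ((0.6413790583610535, 0.004373952746391296), (0.19423352181911469, 0.09777925163507462), 0.3353186249732971)
(151, 796, 3) (204, 780, 3)
```

View pics/crop1.png

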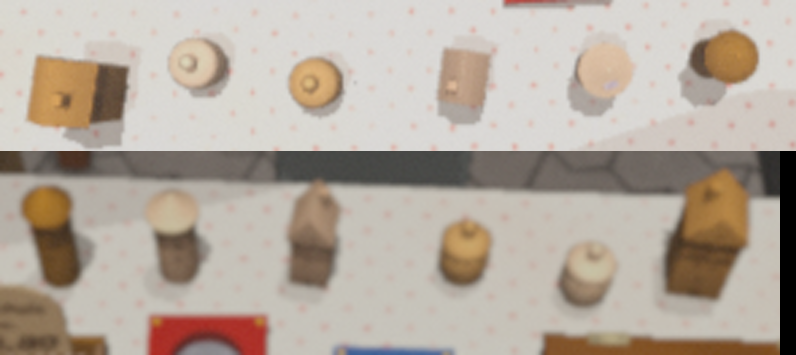

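```bash
cat >> h.py <<'E'
def wire(c,kind,x,y,yaw,img,s=1):
    D=dict(dh=(.052,.050,.058,.056,.088,.125),ph=(.041,.036,.047,.043,.070,.109),dt=(.038,.047,.101,.128),pt=(.038,.048,.087,.111))[kind]
    a=np.radians(yaw); R=np.array([[np.cos(a),-np.sin(a)],[np.sin(a),np.cos(a)]])
    def L(P,closed=True):
        q=[proj(c,[*(R@np.array(p[:2])+[x,y]),p[2]]) for p in P]
        cv2.polylines(img,[np.round((np.array(q)+.5)*s-.5).astype(int)],closed,(255,0,255),1)
    if len(D)==6:
        a,b,A,B,e,h=D; sg=[(1,1),(1,-1),(-1,-1),(-1,1)]
        L([(i*a/2,j*b/2,0) for i,j in sg]); L([(i*A/2,j*B/2,e) for i,j in sg]); L([(A/2,0,h),(-A/2,0,h)])
    else:
        d,E,e,h=D; t=np.linspace(0,2*np.pi,24)
        L([(d/2*np.cos(k),d/2*np.sin(k),0) for k in t]); L([(E/2*np.cos(k),E/2*np.sin(k),e) for k in t]); L([(0,0,e),(0,0,h)],False)
E
python3 - <<'E'
from h import *
t,s=capture("top"),capture("side")
A=lambda x,y,z:ray(t,105+x/2.7,208+y/2.7,z)[:2].round(4)
B=lambda x,y,z:ray(s,182+x/3,142+(y-151)/3,z)[:2].round(4)
est=dict(dt=(*((A(731,57,.105)+B(47,208,.105))/2),0),pt=(*((A(604,70,.09)+B(172,214,.09))/2),0),
 ph=(*A(464,78,.109),-6),dh=(*A(97.5,92,.125),-8))
print("dt",A(731,57,.105),B(47,208,.105),"foot",B(64,271,0)); print("pt",A(604,70,.09),B(172,214,.09),"foot",B(179,267,0))
print("ph",A(464,78,.109),B(310,283,0)-[.0205,0]); print("dh",A(97.5,92,.125),B(695,294,0)-[.026,0])
print("jars",A(197,62,.05),A(315,84,.05))
# red tray top
h=cv2.cvtColor(t["color"],cv2.COLOR_BGR2HSV); print(h[135,293],h[205,300],h[170,292])
a=cv2.resize(t["color"][208:264,105:400],None,fx=2.7,fy=2.7,interpolation=2)
b=cv2.resize(s["color"][142:210,182:442],None,fx=3,fy=3,interpolation=2)
for k,v in est.items():
    for c,img,S,off in((t,a,2.7,(105,208)),(s,b,3,(182,142))):
        c=dict(c); c["cx"]-=off[0]; c["cy"]-=off[1]; c["color"]=t["color"]; wire(c,k,*v,img,S)
o=np.zeros((355,796,3),np.uint8); o[:151,:796]=a; o[151:,:780]=b; cv2.imwrite("pics/crop2.png",o)
E
```

```text
dt [ 0.4521 -0.2982] [ 0.4595 -0.2981] foot [ 0.4525 -0.2991]
pt [ 0.4428 -0.191 ] [ 0.4503 -0.192 ] foot [ 0.4437 -0.1926]
ph [ 0.438  -0.0693] [ 0.4364 -0.07  ]
dh [0.4314 0.2396] [0.429  0.2848]
jars [0.4563 0.1767] [0.4344 0.0684]
[  1 188 205] [  2 184 207] [  1 180 205]
```

View pics/crop2.png

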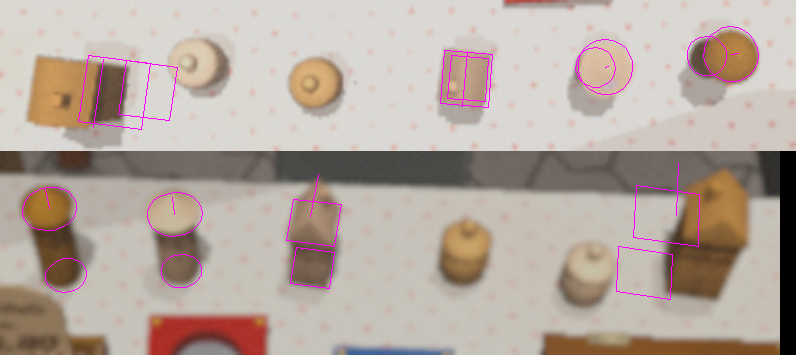

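Crop: dark tower, pale tower and pale house wireframes fit. The dark house foot is at (0.429,0.285) from its side-view base (695,294). A lamp stands between the arm and the stock, so I'll locate it before the first move.

Run:
```python
from h import *
t,s=capture("top"),capture("side")
t["roi"]=(285,340,110,220)
h=cv2.cvtColor(t["color"],cv2.COLOR_BGR2HSV); h[...,1]=np.where(h[...,1]>150,255,h[...,1]); t2=dict(t); t2["color"]=cv2.cvtColor(h,cv2.COLOR_HSV2BGR); print(tray(t2,"red"))
a=cv2.resize(t["color"][270:420,380:560],None,fx=2.2,fy=2.2,interpolation=2)
b=cv2.resize(s["color"][0:165,60:230],None,fx=2.2,fy=2.2,interpolation=2)
o=np.zeros((max(a.shape[0],b.shape[0]),a.shape[1]+b.shape[1],3),np.uint8);o[:a.shape[0],:a.shape[1]]=a;o[:b.shape[0],a.shape[1]:]=b
cv2.imwrite("pics/lamp.png",o); print(o.shape,a.shape)
for p in((.17,-.6,.22),(.17,-.6,.3),(.27,-.42,0)): print(proj(t,p),proj(s,p))
```

```text
((0.6096065044403076, -0.1543271839618683), (0.196796253323555, 0.10195469856262207), 2.0219340324401855)
(363, 770, 3) (330, 396, 3)
(np.float64(550.2824535536766), np.float64(371.03587261761993)) (np.float64(95.53808640058782), np.float64(47.276187487415854))
(np.float64(581.7973757090024), np.float64(387.3929149589418)) (np.float64(84.91763188970262), np.float64(21.69312424709159))
(np.float64(416.8239009413708), np.float64(300.60710984582175)) (np.float64(171.1920389415664), np.float64(130.97820152608995))
```

View pics/lamp.png

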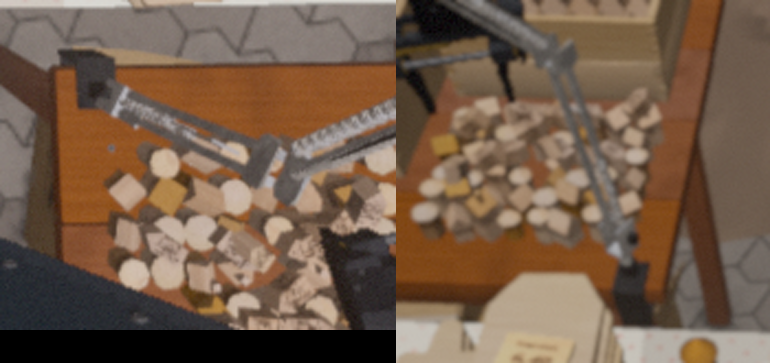

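Run:
```python
from h import *
from scipy.optimize import least_squares
t,s=capture("top"),capture("side")
def tri(a,b): 
    r=least_squares(lambda P:np.r_[np.subtract(proj(t,P),a),np.subtract(proj(s,P),b)],[.3,-.45,.2]); return r.x.round(3),r.cost.round(1)
print("base",tri((423,309),(167,120))); print("elbow",tri((507,345),(137,24)))
# second segment: candidate depth along top ray (560,318)
for z in (.3,.4,.5,.6): P=ray(t,560,318,z); print(z,P.round(3),proj(s,P))
for p in ((40,0),(62/2.2+60,0),(85/2.2+60,12)): 
    for z in(.3,.4,.5,.6): print(p,z,ray(s,*p,z).round(3))
```

```text
base (array([ 0.255, -0.426,  0.031]), np.float64(0.8))
elbow (array([ 0.263, -0.435,  0.368]), np.float64(8.1))
0.3 [ 0.289 -0.571  0.3  ] (np.float64(83.53623116742193), np.float64(52.650245898614514))
0.4 [ 0.311 -0.502  0.4  ] (np.float64(95.00971468793122), np.float64(23.45869169345775))
0.5 [ 0.333 -0.434  0.5  ] (np.float64(108.96916459718236), np.float64(-12.057813644406906))
0.6 [ 0.355 -0.365  0.6  ] (np.float64(126.32069917223009), np.float64(-56.20467289467143))
(40, 0) 0.3 [ 0.083 -0.745  0.3  ]
(40, 0) 0.4 [ 0.231 -0.652  0.4  ]
(40, 0) 0.5 [ 0.378 -0.559  0.5  ]
(40, 0) 0.6 [ 0.526 -0.465  0.6  ]
(88.18181818181819, 0) 0.3 [ 0.078 -0.616  0.3  ]
(88.18181818181819, 0) 0.4 [ 0.226 -0.541  0.4  ]
(88.18181818181819, 0) 0.5 [ 0.374 -0.465  0.5  ]
(88.18181818181819, 0) 0.6 [ 0.522 -0.389  0.6  ]
(98.63636363636363, 12) 0.3 [ 0.129 -0.575  0.3  ]
(98.63636363636363, 12) 0.4 [ 0.27  -0.505  0.4  ]
(98.63636363636363, 12) 0.5 [ 0.411 -0.435  0.5  ]
(98.63636363636363, 12) 0.6 [ 0.552 -0.365  0.6  ]
```

The lamp pole stands at (0.26,-0.43), up to z≈0.37. I'll pass inside it at a short radius, with the gripper's long side turned tangentially.

Call:
jog_arm --pt "-1.6 5.8 0" --pt "-3.2 11.5 0" --pt "-4.9 17.3 0" --pt "-6.5 23 0" --pt "-6.5 23 0" --turn '[-8, -16, -27, -37, -40]' --grip '[0, 0, 0, 0, 0]'

```text
time_s: 1.23
position: [0.1061, -0.364, 0.2218]
tcp_rot: [[0.912, -0.411, -0.0], [-0.411, -0.912, 0.007], [-0.003, -0.007, -1.0]]
force: [-0.1, -1.5, 0.9]
opening: 0.997
grasp_force: 0.0
```

Call:
jog_arm --pt "3 1.2 0" --pt "6 2.5 0" --pt "9 4.2 0" --pt "12.5 6.8 0" --pt "16.5 9.7 0" --pt "22 9 0" --pt "28 8.2 0" --pt "34.7 7.1 0" --pt "34.7 7.1 0" --pt "34.7 7.1 0" --pt "34.7 7.1 0" --turn '[-11, -21, -31, -35, -33, -23, -12, -2, 8, 18, 24]' --grip '[0, 0, 0, 0, 0, 0, 0, 0, 0, 0, 0]'

```text
time_s: 2.6
position: [0.4537, -0.2999, 0.2225]
tcp_rot: [[1.0, 0.003, -0.0], [0.003, -1.0, 0.0], [-0.0, -0.0, -1.0]]
force: [0.1, -0.8, 0.4]
opening: 1.004
grasp_force: 0.0
```

Run:
```python
from h import *
c=capture("wrist"); s=read_state(); print(s["position"],s["force"]); im=c["color"].copy()
for k,v in dict(dt=(.453,-.299,0),pt=(.4445,-.192,0)).items(): wire(c,k,*v,im)
cv2.imwrite("pics/w1.png",im)
```

```text
[ 0.45361593 -0.29987195  0.22253913] [ 0.22892327 -0.09460472 -0.23501503]
```

View pics/w1.png

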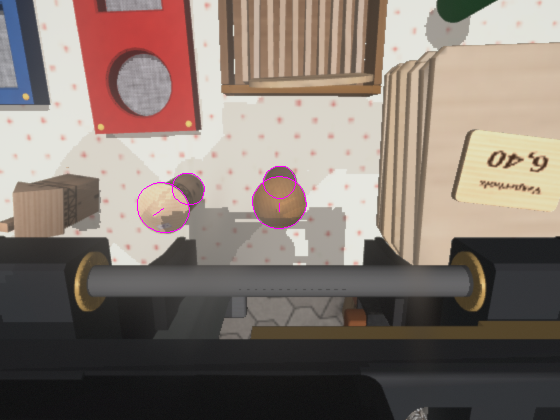

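Wrist view: dark tower (280,200) and pale tower (163,207) sit exactly on my estimates. The bag stack on the right is close, so I'll grip the dark tower along x instead.

Call:
jog_arm --pt "0 0 0" --pt "0 0 0" --pt "0 0 0" --pt "0 0 0" --pt "0 0 0" --pt "0 0 0" --pt "0 0 -1" --pt "0 0 -2" --pt "0 0 -5" --pt "0 0 -10" --pt "0 0 -15.6" --pt "0 0 -15.6" --turn '[10, 20, 30, 40, 50, 60, 70, 80, 90, 90, 90, 90]' --grip '[0, 0, 0, 0, 0, 0, 0, 0, 0, 0, 0, 0]'

```text
time_s: 4.15
position: [0.4507, -0.2975, 0.0626]
tcp_rot: [[0.003, 1.0, -0.008], [1.0, -0.003, 0.008], [0.008, -0.008, -1.0]]
force: [-0.6, -0.3, 0.8]
opening: 1.0
grasp_force: 0.0
```

Call:
jog_arm --pt "0 0 0" --pt "0 0 0" --pt "0 0 0" --pt "0 0 0" --pt "0 0 0" --pt "0 0 0" --pt "0 0 0" --pt "0 0 0" --pt "0 0 2" --pt "0 0 6" --pt "0 0 12" --pt "0 0 12" --turn '[0, 0, 0, 0, 0, 0, 0, 0, 0, 0, 0, 0]' --grip '[1, 1, 1, 1, 1, 1, 1, 1, 1, 1, 1, 1]'

```text
time_s: 5.65
position: [0.4559, -0.3023, 0.1907]
tcp_rot: [[0.001, 1.0, 0.007], [1.0, -0.001, -0.007], [-0.007, 0.007, -1.0]]
force: [0.1, 0.8, -1.1]
opening: 0.506
grasp_force: 29.8
```

Call:
jog_arm --pt "4 4 0.5" --pt "8 9 0.5" --pt "10.7 14.2 0" --pt "10.7 14.2 0" --pt "10.7 14.2 0" --pt "10.7 14.2 0" --turn '[0, 0, 0, 0, 0, 0]' --grip '[1, 1, 1, 1, 1, 1]'

```text
time_s: 6.4
position: [0.5596, -0.1593, 0.186]
tcp_rot: [[0.003, 1.0, -0.001], [1.0, -0.003, 0.0], [0.0, -0.001, -1.0]]
force: [-0.5, -0.2, -0.4]
opening: 0.506
grasp_force: 29.8
```

Run:
```python
from h import *
c=capture("wrist"); s=read_state(); print(s["position"],s["opening"]); im=c["color"].copy()
def pk(tx,ty,yaw,h,r,hs):
    a=np.radians(yaw);R=np.array([[np.cos(a),-np.sin(a)],[np.sin(a),np.cos(a)]]);t=np.linspace(0,6.283,24)
    for L in([(hs+i*h[0]/2,j*h[0]/2) for i,j in((1,1),(1,-1),(-1,-1),(-1,1))],[(r+.032*np.cos(k),.032*np.sin(k)) for k in t],[(i*.1,j*.053) for i,j in((1,1),(1,-1),(-1,-1),(-1,1))]):
        q=np.array([proj(c,[*(R@np.array(p)+[tx,ty]),.026]) for p in L]); cv2.polylines(im,[q.round().astype(int)],True,(0,255,255),1)
pk(.6125,-.1555,2.1,[.062],-.052,.046); pk(.639,.005,.25,[.076],.052,-.046)
cv2.imwrite("pics/w2.png",im)
```

```text
[ 0.55971264 -0.15943317  0.18623148] 0.5076660721705277
```

View pics/w2.png

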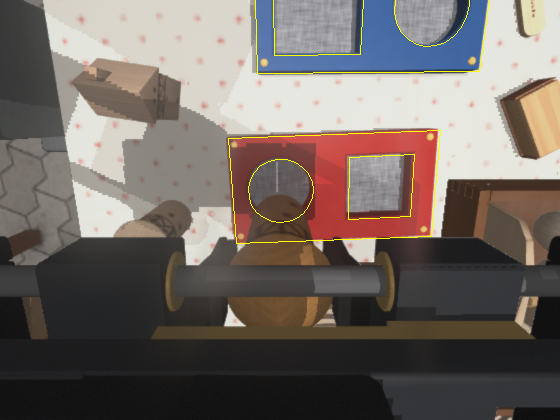

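The wrist view confirms both tray fits: the red round pocket at (280,190) and the blue pockets all line up with the overlay. Lowering.

Call:
jog_arm --pt "0 0.2 -4" --pt "0 0.2 -8" --pt "0 0.2 -10" --pt "0 0.2 -11" --pt "0 0.2 -11.4" --pt "0 0.2 -11.4" --pt "0 0.2 -11.4" --turn '[0, 0, 0, 0, 0, 0, 0]' --grip '[1, 1, 1, 1, 1, 1, 1]'

```text
time_s: 7.32
position: [0.5611, -0.1565, 0.0734]
tcp_rot: [[0.002, 1.0, 0.002], [1.0, -0.002, -0.001], [-0.001, 0.002, -1.0]]
force: [0.2, -0.1, -0.5]
opening: 0.511
grasp_force: 29.8
```

Call:
jog_arm --pt "0 0 0" --pt "0 0 0" --pt "0 0 0" --pt "0 0 0" --pt "0 0 0" --pt "0 0 3" --pt "0 0 8" --pt "0 0 13" --pt "0 0 15" --pt "0 0 15" --turn '[0, 0, 0, 0, 0, 0, 0, 0, 0, 0]' --grip '[0, 0, 0, 0, 0, 0, 0, 0, 0, 0]'

```text
time_s: 8.57
position: [0.5615, -0.1565, 0.2245]
tcp_rot: [[0.001, 1.0, 0.004], [1.0, -0.001, -0.002], [-0.002, 0.004, -1.0]]
force: [0.5, -0.1, -0.7]
opening: 1.001
grasp_force: 0.0
```

Call:
jog_arm --pt "-4 -1 0" --pt "-8 -2.4 0" --pt "-11.65 -3.55 0" --pt "-11.65 -3.55 0" --pt "-11.65 -3.55 0" --pt "-11.65 -3.55 0" --pt "-11.65 -3.55 0" --pt "-11.65 -3.55 0" --pt "-11.65 -3.55 -2" --pt "-11.65 -3.55 -7" --pt "-11.65 -3.55 -12" --pt "-11.65 -3.55 -17.2" --turn '[-10, -20, -30, -40, -50, -60, -70, -80, -90, -90, -90, -90]' --grip '[0, 0, 0, 0, 0, 0, 0, 0, 0, 0, 0, 0]'

```text
time_s: 10.07
position: [0.4431, -0.191, 0.0481]
tcp_rot: [[1.0, -0.002, -0.001], [-0.002, -1.0, 0.001], [-0.001, -0.001, -1.0]]
force: [0.4, -0.8, -0.8]
opening: 0.999
grasp_force: 0.0
```

Call:
jog_arm --pt "0 0 0" --pt "0 0 0" --pt "0 0 0" --pt "0 0 0" --pt "0 0 0" --pt "0 0 0" --pt "0 0 0" --pt "0 0 0" --pt "0 0 2" --pt "0 0 8" --pt "0 0 14" --pt "0 0 16" --turn '[0, 0, 0, 0, 0, 0, 0, 0, 0, 0, 0, 0]' --grip '[0, 1, 1, 1, 1, 1, 1, 1, 1, 1, 1, 1]'

```text
time_s: 11.58
position: [0.4454, -0.1925, 0.2141]
tcp_rot: [[1.0, -0.001, 0.005], [-0.001, -1.0, -0.004], [0.005, 0.004, -1.0]]
force: [0.4, 0.0, -1.9]
opening: 0.524
grasp_force: 29.5
```

Call:
jog_arm --pt "2.5 5 0" --pt "5 10 0" --pt "9 15 0" --pt "14 19.7 0" --pt "19 19.7 0" --pt "24.6 19.7 0" --pt "24.6 19.7 0" --pt "24.6 19.7 0" --pt "24.6 19.7 0" --pt "24.6 19.7 -4" --pt "24.6 19.7 -8" --pt "24.6 19.7 -8" --turn '[10, 20, 30, 40, 50, 60, 70, 80, 90, 90, 90, 90]' --grip '[1, 1, 1, 1, 1, 1, 1, 1, 1, 1, 1, 1]'

```text
time_s: 13.08
position: [0.6863, 0.006, 0.1262]
tcp_rot: [[0.001, 1.0, -0.01], [1.0, -0.001, 0.002], [0.002, -0.01, -1.0]]
force: [-0.5, 0.7, 0.6]
opening: 0.522
grasp_force: 29.5
```

Call:
jog_arm --pt "0 0 -3" --pt "0 0 -5.5" --pt "0 0 -6.8" --pt "0 0 -7.3" --pt "0 0 -7.3" --pt "0 0 -7.3" --turn '[0, 0, 0, 0, 0, 0]' --grip '[1, 1, 1, 1, 1, 1]'

```text
time_s: 13.82
position: [0.6908, 0.0054, 0.0588]
tcp_rot: [[0.001, 1.0, 0.002], [1.0, -0.001, -0.0], [-0.0, 0.002, -1.0]]
force: [0.0, 0.2, 0.0]
opening: 0.526
grasp_force: 29.5
```

Call:
jog_arm --pt "0 0 -0.2" --pt "0 0 -0.2" --pt "0 0 -0.2" --pt "0 0 -0.2" --pt "0 0 -0.2" --pt "0 0 -0.2" --pt "0 0 3" --pt "0 0 9" --pt "0 0 15" --pt "0 0 16" --pt "0 0 16" --turn '[0, 0, 0, 0, 0, 0, 0, 0, 0, 0, 0]' --grip '[1, 1, 0, 0, 0, 0, 0, 0, 0, 0, 0]'

```text
time_s: 15.2
position: [0.69, 0.0055, 0.2182]
tcp_rot: [[0.001, 1.0, 0.001], [1.0, -0.001, -0.0], [-0.0, 0.001, -1.0]]
force: [0.1, -0.2, -0.6]
opening: 0.997
grasp_force: 0.0
```

Call:
jog_arm --pt "-6 0 0" --pt "-12 0 0" --pt "-18 -2.5 0" --pt "-23 -5 0" --pt "-25.4 -7.5 0" --pt "-25.4 -7.5 0" --pt "-25.4 -7.5 0" --pt "-25.4 -7.5 0" --pt "-25.4 -7.5 0" --pt "-25.4 -7.5 0" --pt "-25.4 -7.5 0" --turn '[-10, -20, -30, -40, -50, -60, -70, -80, -90, -96, -96]' --grip '[0, 0, 0, 0, 0, 0, 0, 0, 0, 0, 0]'

```text
time_s: 16.58
position: [0.4345, -0.0689, 0.2158]
tcp_rot: [[0.994, -0.105, -0.004], [-0.105, -0.994, 0.002], [-0.004, -0.001, -1.0]]
force: [-0.3, -0.3, -0.5]
opening: 0.998
grasp_force: 0.0
```

Run:
```python
from h import *
c=capture("wrist"); s=read_state(); print(s["position"]); im=c["color"].copy()
wire(c,"ph",.437,-.070,-6,im); wire(c,"dt",.5605,-.1574,0,im)
cv2.imwrite("pics/w3.png",im)
```

```text
[ 0.43471662 -0.06902548  0.21604491]
```

View pics/w3.png

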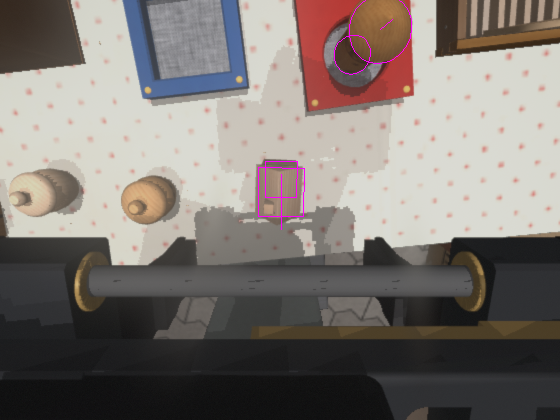

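Wrist view: the pale house roof at (278,190) is about 2–4 px off the wireframe, so I'll nudge +x and +y. The dark tower stands centred in the red round pocket.

Call:
jog_arm --pt "0.4 0.2 -5" --pt "0.4 0.2 -10" --pt "0.4 0.2 -14" --pt "0.4 0.2 -17.1" --pt "0.4 0.2 -17.1" --pt "0.4 0.2 -17.1" --pt "0.4 0.2 -17.1" --pt "0.4 0.2 -17.1" --pt "0.4 0.2 -17.1" --pt "0.4 0.2 -17.1" --pt "0.4 0.2 -17.1" --pt "0.4 0.2 -17.1" --turn '[0, 0, 0, 0, 0, 0, 0, 0, 0, 0, 0, 0]' --grip '[0, 0, 0, 0, 0, 1, 1, 1, 1, 1, 1, 1]'

```text
time_s: 18.12
position: [0.4402, -0.0676, 0.0468]
tcp_rot: [[0.994, -0.106, 0.001], [-0.106, -0.994, -0.0], [0.001, 0.0, -1.0]]
force: [0.2, -0.2, 3.9]
opening: 0.491
grasp_force: 29.5
```

Call:
jog_arm --pt "0 0 2" --pt "0 0 7" --pt "0 0 13" --pt "0 0 17" --pt "0 0 17" --turn '[0, 0, 0, 0, 0]' --grip '[1, 1, 1, 1, 1]'

```text
time_s: 18.75
position: [0.4417, -0.0682, 0.2192]
tcp_rot: [[0.994, -0.106, 0.007], [-0.106, -0.994, -0.003], [0.007, 0.002, -1.0]]
force: [0.7, -0.6, -1.3]
opening: 0.483
grasp_force: 29.6
```

Call:
jog_arm --pt "5 0 0" --pt "11 0 0" --pt "17 -2 0" --pt "21.7 -6 0" --pt "21.7 -8.6 0" --pt "21.7 -8.6 0" --pt "21.7 -8.6 -5" --pt "21.7 -8.6 -9" --pt "21.7 -8.6 -12" --pt "21.7 -8.6 -12" --pt "21.7 -8.6 -12" --turn '[4, 8, 8, 8, 8, 8, 8, 8, 8, 8, 8]' --grip '[1, 1, 1, 1, 1, 1, 1, 1, 1, 1, 1]'

```text
time_s: 20.12
position: [0.6569, -0.153, 0.0976]
tcp_rot: [[0.999, 0.034, 0.001], [0.034, -0.999, -0.0], [0.001, 0.0, -1.0]]
force: [0.0, -0.0, -0.2]
opening: 0.486
grasp_force: 29.6
```

Run:
```python
from h import *
c=capture("wrist"); s=read_state(); print(s["position"],s["tcp_rot"][:2,1])
t=capture("side"); t=t["color"][150:300,190:380]
o=np.zeros((420,800,3),np.uint8); o[:,:420]=cv2.resize(c["color"],None,fx=.75,fy=.75)[:315].repeat(1,0) if 0 else cv2.copyMakeBorder(cv2.resize(c["color"],(420,315)),0,105,0,0,0); o[:300,420:800]=cv2.resize(t,(380,300),interpolation=2)
cv2.imwrite("pics/w4.png",o)
```

```text
[ 0.65756108 -0.1533812   0.0983017 ] [ 0.03370396 -0.99943149]
```

View pics/w4.png

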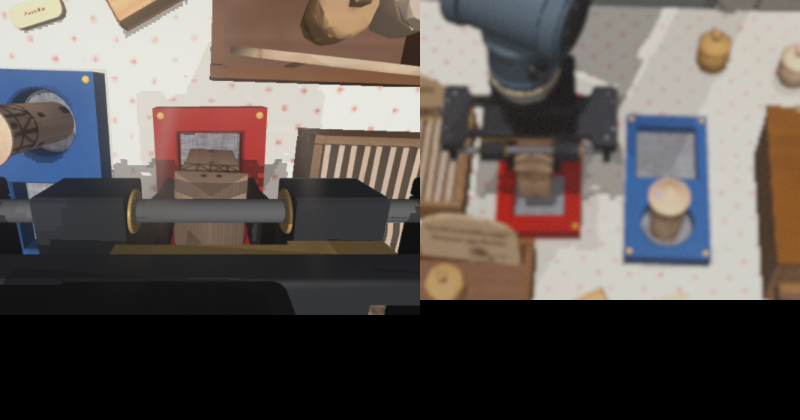

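The house hangs centred over the red square pocket, and the pale tower stands in the blue round pocket. Lowering.

Call:
jog_arm --pt "0.1 0 -2" --pt "0.1 0 -3.5" --pt "0.1 0 -4.2" --pt "0.1 0 -4.4" --pt "0.1 0 -4.4" --pt "0.1 0 -4.4" --turn '[0, 0, 0, 0, 0, 0]' --grip '[1, 1, 1, 1, 1, 1]'

```text
time_s: 20.98
position: [0.6572, -0.1532, 0.0528]
tcp_rot: [[0.999, 0.033, -0.002], [0.033, -0.999, 0.001], [-0.002, -0.001, -1.0]]
force: [-3.1, 1.2, 5.2]
opening: 0.487
grasp_force: 29.6
```

Call:
jog_arm --pt "0 0 0" --pt "0 0 0" --pt "0 0 0" --pt "0 0 0" --pt "0 0 0" --pt "0 0 4" --pt "0 0 10" --pt "0 0 16" --pt "0 0 18" --pt "0 0 18" --turn '[0, 0, 0, 0, 0, 0, 0, 0, 0, 0]' --grip '[0, 0, 0, 0, 0, 0, 0, 0, 0, 0]'

```text
time_s: 22.22
position: [0.6591, -0.1539, 0.2351]
tcp_rot: [[0.999, 0.034, 0.005], [0.034, -0.999, -0.002], [0.005, 0.002, -1.0]]
force: [-0.8, 0.7, -0.7]
opening: 1.001
grasp_force: 0.0
```

Call:
jog_arm --pt "-6 0 0" --pt "-12 2 0" --pt "-17 6 0" --pt "-21 11 0" --pt "-22.8 17 0" --pt "-22.8 23 0" --pt "-22.8 29 0" --pt "-22.8 35 0" --pt "-22.8 40 0" --pt "-22.8 43.7 0" --pt "-22.8 43.7 0" --pt "-22.8 43.7 0" --turn '[10, 20, 30, 40, 50, 60, 70, 80, 80, 80, 80, 80]' --grip '[0, 0, 0, 0, 0, 0, 0, 0, 0, 0, 0, 0]'

```text
time_s: 23.72
position: [0.4288, 0.2827, 0.2311]
tcp_rot: [[0.14, 0.99, -0.003], [0.99, -0.14, -0.002], [-0.002, -0.003, -1.0]]
force: [0.2, -0.7, -0.0]
opening: 1.0
grasp_force: 0.0
```

Run:
```python
from h import *
c=capture("wrist"); s=read_state(); print(s["position"],s["tcp_rot"][:2,1]); im=c["color"].copy()
wire(c,"dh",.430,.284,-8,im)
cv2.imwrite("pics/w5.png",im)
```

```text
[0.42908911 0.28237686 0.23141859] [ 0.98996582 -0.14128642]
```

View pics/w5.png

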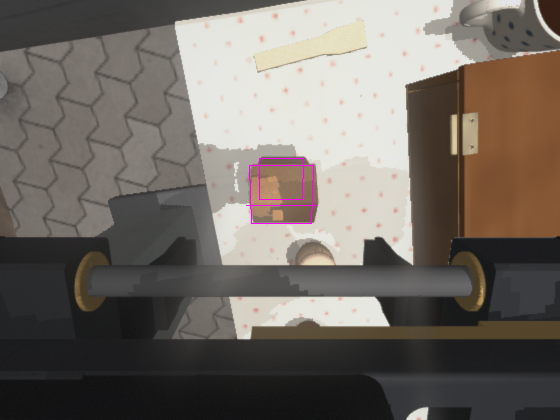

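Wrist view: the dark house at (283,192) is within a few mm of the estimate. The box edge at px 407 clears the gripper.

Call:
jog_arm --pt "0.1 0.2 -5" --pt "0.1 0.2 -10" --pt "0.1 0.2 -14" --pt "0.1 0.2 -17.0" --pt "0.1 0.2 -17.0" --pt "0.1 0.2 -17.0" --pt "0.1 0.2 -17.0" --pt "0.1 0.2 -17.0" --pt "0.1 0.2 -17.0" --pt "0.1 0.2 -17.0" --pt "0.1 0.2 -17.0" --pt "0.1 0.2 -17.0" --turn '[0, 0, 0, 0, 0, 0, 0, 0, 0, 0, 0, 0]' --grip '[0, 0, 0, 0, 0, 1, 1, 1, 1, 1, 1, 1]'

```text
time_s: 25.28
position: [0.4315, 0.2857, 0.0634]
tcp_rot: [[0.14, 0.99, 0.001], [0.99, -0.14, 0.0], [0.001, 0.001, -1.0]]
force: [-0.1, -0.1, 6.4]
opening: 0.663
grasp_force: 30.0
```

Call:
jog_arm --pt "0 0 2" --pt "0 0 7" --pt "0 0 12" --pt "0 0 14" --pt "0 0 14" --turn '[0, 0, 0, 0, 0]' --grip '[1, 1, 1, 1, 1]'

```text
time_s: 25.9
position: [0.4316, 0.2859, 0.2039]
tcp_rot: [[0.14, 0.99, 0.003], [0.99, -0.14, 0.001], [0.002, 0.003, -1.0]]
force: [0.8, 0.6, -1.9]
opening: 0.663
grasp_force: 30.0
```

Call:
jog_arm --pt "0 -6 0" --pt "0 -12 0" --pt "0 -18 0" --pt "2 -23 0" --pt "6 -28 0" --pt "11 -28 0" --pt "16.1 -28 0" --pt "16.1 -28 -3" --pt "16.1 -28 -7" --pt "16.1 -28 -9" --pt "16.1 -28 -9" --pt "16.1 -28 -9" --turn '[4, 8, 8, 8, 8, 8, 8, 8, 8, 8, 8, 8]' --grip '[1, 1, 1, 1, 1, 1, 1, 1, 1, 1, 1, 1]'

```text
time_s: 27.4
position: [0.5919, 0.0055, 0.1122]
tcp_rot: [[0.001, 1.0, -0.0], [1.0, -0.001, 0.0], [0.0, -0.001, -1.0]]
force: [0.5, 0.4, -1.2]
opening: 0.664
grasp_force: 30.0
```

Run:
```python
from h import *
c=capture("wrist"); s=read_state(); print(s["position"],s["tcp_rot"][:2,1])
t=capture("side"); t=t["color"][150:300,190:380]
o=np.zeros((315,800,3),np.uint8); o[:,:420]=cv2.resize(c["color"],(420,315)); o[:300,420:]=cv2.resize(t,(380,300),interpolation=2)
cv2.imwrite("pics/w6.png",o)
```

```text
[0.5923797  0.00544045 0.11292399] [ 0.9999986  -0.00138698]
```

View pics/w6.png

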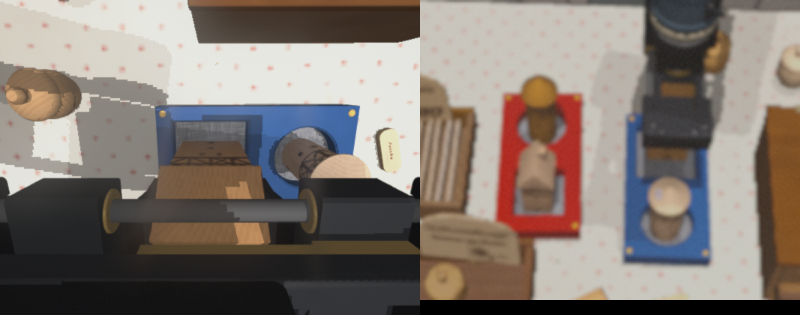

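The red set is in place, and the dark house hangs over the blue square pocket with clearance all round. Lowering.

Call:
jog_arm --pt "0 0 -2" --pt "0 0 -3.5" --pt "0 0 -4.1" --pt "0 0 -4.3" --pt "0 0 -4.3" --pt "0 0 -4.3" --turn '[0, 0, 0, 0, 0, 0]' --grip '[1, 1, 1, 1, 1, 1]'

```text
time_s: 28.25
position: [0.5923, 0.0054, 0.07]
tcp_rot: [[0.001, 1.0, 0.001], [1.0, -0.001, -0.0], [-0.0, 0.001, -1.0]]
force: [-0.1, -0.1, -0.8]
opening: 0.662
grasp_force: 30.0
```

Call:
jog_arm --pt "0 0 0" --pt "0 0 0" --pt "0 0 0" --pt "0 0 0" --pt "0 0 0" --pt "0 0 4" --pt "0 0 10" --pt "0 0 16" --pt "-5 0 18" --pt "-11 0 18" --pt "-17 0 18" --pt "-17 0 18" --turn '[0, 0, 0, 0, 0, 0, 0, 0, 0, 0, 0, 0]' --grip '[0, 0, 0, 0, 0, 0, 0, 0, 0, 0, 0, 0]'

```text
time_s: 29.75
position: [0.4149, 0.0071, 0.2485]
tcp_rot: [[0.002, 1.0, -0.008], [1.0, -0.002, 0.002], [0.002, -0.008, -1.0]]
force: [0.3, 0.0, -0.1]
opening: 0.999
grasp_force: 0.0
```

Run:
```python
from h import *
s=capture("side"); t=capture("top"); im=s["color"].copy()
for k,v in dict(dh=(.593,.005,0),pt=(.691,.005,0),ph=(.6585,-.1538,2),dt=(.5605,-.1574,0)).items(): wire(s,k,*v,im)
o=np.zeros((510,800,3),np.uint8)
o[:500,:400]=cv2.resize(s["color"][150:300,220:340],(400,500),interpolation=2); o[:500,400:]=cv2.resize(im[150:300,220:340],(400,500),interpolation=2)
cv2.imwrite("pics/end.png",o)
```

```text
(no output)
```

View pics/end.png

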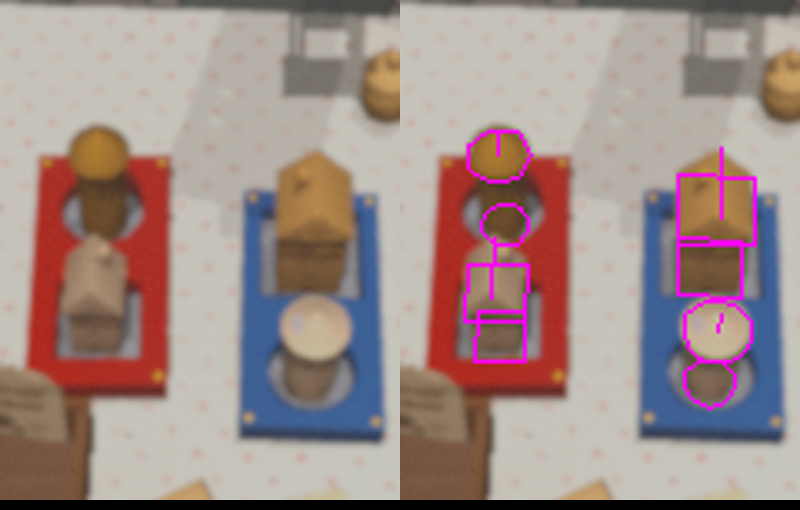

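The final side view shows all four pieces upright on the felt of their proper pockets and the gripper clear.

```bash
python3 -c "
from rig import *
print(hand_in())"
```

```text
the job is handed in; nothing more can be done
None
```

The job is handed in: the dark house and pale tower stand in the blue tray and the pale house and dark tower in the red, all upright in their pockets, with both jars left alone, after about 30 s on the robot's clock.

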